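Pack the sampling tray

TASK

Pack the shallow green tray for the growth room: stand the amber bottle that has its white screw cap on in the small round seat, the round metal tin in the large round seat, and the long slide box in the oblong seat, each upright and flat on the floor of its seat, inside the rim. Set them down, do not drop them, and leave the open bottle, the square tin and the short box where they are on the bench.

Things in the scene. Friction and masses are not known exactly. Their poses are not given: they have to be found in the camera images.
- tray: shallow open green plastic tray, fixed, 356 mm long (its x) x 140 mm wide (its y) x 20 mm high, walls and floor 4 mm thick; holds the three seats side by side along its length, 112 mm from centre to centre. Lies with its length roughly across the robot's view. Origin at the centre of its underside, z up. 
- seat_small_round: the seat for the capped bottle: white plastic plate 106 x 112 mm, fixed in the tray at any of its three places. Its top, the seat's floor, is 3 mm above the origin (7 mm above the bench); its dark grey rim stands 6 mm above that floor. Origin at the centre of the underside, z up, x along the tray's length. Its rim is a circle of 56 mm inner and 62 mm outer diameter.
- seat_large_round: the seat for the round tin: white plastic plate 106 x 112 mm, fixed in the tray at any of its three places. Its top, the seat's floor, is 3 mm above the origin (7 mm above the bench); its dark grey rim stands 6 mm above that floor. Origin at the centre of the underside, z up, x along the tray's length. Its rim is a circle of 80 mm inner and 86 mm outer diameter.
- seat_oblong: the seat for the long slide box: white plastic plate 106 x 112 mm, fixed in the tray at any of its three places. Its top, the seat's floor, is 3 mm above the origin (7 mm above the bench); its dark grey rim stands 6 mm above that floor. Origin at the centre of the underside, z up, x along the tray's length. Its rim is a rectangle, inside 100 mm along x by 50 mm along y, 3 mm thick; the box goes in lengthwise along x, either way round.
- capped_bottle: amber glass bottle with a white screw cap on, about 90 g: body 40 mm diameter and straight-sided up to 42 mm, shoulder to 51 mm, cap 33 mm diameter, 66 mm high in all. Loose, upright on the bench. Origin at the centre of its underside, z up. 
- round_tin: round lidded aluminium tin, about 110 g, 34 mm high: lid (upper 12 mm) 64 mm diameter, body below it 62.4 mm. Loose, upright on the bench. Origin at the centre of its underside, z up. 
- long_box: long grey plastic slide box with a pale strip on its lid, about 90 g, 84 mm long (its x) x 34 mm wide (its y) x 34 mm high, lying flat on the bench at any yaw. Loose. Origin at the centre of its underside, z up. 
- open_bottle: look-alike to leave alone: the same amber bottle (40 mm diameter, 60 mm high) without a cap, its narrow neck (24 mm across the lip) open, with a dark mouth. Loose. Origin at the centre of its underside, z up. 
- square_tin: look-alike to leave alone: aluminium tin with a square lid, 62 x 62 mm, 34 mm high. Loose. Origin at the centre of its underside, z up. 
- short_box: look-alike to leave alone: grey slide box like the long one but only 50 mm long (its x), 34 mm wide and high. Loose. Origin at the centre of its underside, z up. 
Not all that is in view belongs to the job. What is shaped like the seat_small_round but turquoise or yellow is not meant.

How it is judged:
By the outcome, as a careful person would: the job done as asked, in the order asked, and still so for the second after the job is handed in, with the robot touching nothing.
It also fails if it takes over 96 s, if anything falls off the work surface, if the arm or the gripper's body presses on something with over 40 N, if the wrist force passes 120 N, or if a joint passes its speed limit or range.

ROBOT

A 6-joint arm with a two-finger parallel gripper is mounted at the origin on the work surface. World frame = base frame: x ahead of the robot, y to its left, z up, the work surface at z = 0. Lengths are in m, angles in rad, forces in N, time in s.
With the tool pointing down it reaches from about 0.3 to 0.875 m from the base axis. Payload 6.4 kg.
Tool frame: the origin (TCP) lies between the finger pads; the fingertips stand 11 mm ahead of it and the grasp point (between the pads) lies 8 mm behind it (ctrl.tcp_to_tips is the distance from the TCP to the fingertips, in m); x points along the fingers, z is the direction in which the jaws open and shut, and the axes are right-handed (so a half turn about x gives the same grasp; the last joint's range is limited). The gripper opens to 85 mm and grips with 20 to 120 N. Pads are 22 mm wide; open, the fingers measure 114 mm over their backs; the gripper's body (76 mm by 85 mm) begins 54 mm behind the grasp point. The pads swing forward as they close: fully open they stand 13 mm farther back than shut.
Start: joints at [-1.548, 0.181, 1.607, -0, 1.354, -0.206], TCP at [0.13, -0.56, 0.242] pointing down, gripper open.
Joint ranges: [-2.99, 2.99], [-0.89, 2.07], [0.3, 2.58], [-1.14, 4.28], [0, 2.63], [-3.12, 3.12]. Speed limits (rad/s): [2.57, 2.57, 3.01, 3.14, 3.14, 3.14].

INTERFACE

Orientations are given as a unit quaternion [w, x, y, z].
In Python, from bench import ctrl, eyes, hand_in gives the robot as it stands. The module is installed in compiled form; this text tells all that it offers.
- The arm moves only by the tool step_arm, never from a script. Its arguments are lists of equal length, an entry for each row: "xyz": the shift along the world's x, y, z in mm, a list of three; "spin": the turn about the world's z in rad; "fingers": the opening in per cent of the stroke, from 0 (shut) to 100 (fully open). A call has 1 to 10 rows; each row is the pose to reach, as a shift and turn from the pose commanded when the call began; what a row does not reach only later rows make up. A row lasts 1/10 s, in which the tool goes at most 50 mm and 8.59 degrees, less where a joint would pass 70% of its speed; a pose out of reach is approached as far as the arm can. A call with a gripper value outside its range is refused whole. The fingers move at their own pace and stop on an object; the grip force is fixed at half the most. Time passes only in rows, so rows that repeat a pose let the fingers close. It gives the time, the measured TCP pose, the force and the opening at its end, in the units of the state.
- ctrl.get_obs(): the state, without advancing time (a new reading comes with each control period).
- eyes.camera(name): name is "scene" or "top" or "wrist"; returns the picture (480x640x3 uint8, red, green, blue); there is no depth.
- eyes.camera_model(name): a dict with "vertical_fov" (degrees; the focal length in pixels is half the picture's height over the tangent of half this angle, whatever the lens; pixels are square), "cx", "cy" (the principal point, pixels), "dist_coeffs" ([k1, k2, p1, p2, k3] as OpenCV has them; the pictures are not rectified), "pose" (4x4, takes a point from camera to world coordinates); the wrist camera has in their place "tool_from_camera" (4x4, takes a point from camera to tool coordinates, whose origin is the TCP and whose axes are the tool frame's). Camera axes: x right, y up, looking along -z (the intrinsics and any distortion apply to the point x, -y, -z); pixel columns grow to the right and rows downward; lengths in m; the calibration is good to about 2 mm. A picture is of the moment at which its call begins: read the wrist's pose just before it. camera_model takes no time and is no camera call.
- hand_in(): hands the job in, once; it reports no verdict.
The state is a dict: "time_s": time; "q": joint angles; "dq": joint speeds; "joint_efforts": joint torques, N m; "eef_pos": TCP position; "eef_rot": TCP orientation; "wrist_force": force on the tool from outside, world axes, zero at the start; "torque": the same for the moment, N m; "opening": opening from 0.0 (shut) to 1.0 (fully open).
Only numpy, scipy, OpenCV 4.12 (cv2) and the standard library are available. Lean on these libraries where they do the work, as an engineer would, in place of code of your own. Each camera call takes 0.05 s, during which the arm holds its last target.

## Working session

There is one attempt and no reset: what is moved stays moved. The work goes in short steps, Python scripts to look and compute and a tool call to move; the robot and the scene stay as the last step left them, time stands still between calls to the robot, and variables do not carry over. Pictures are saved under pics/ and viewed, and the job is handed in when it is done.

Besides the shell and the picture viewer there is one more tool, called in YAML: its name, and indented under it one key for each argument. step_arm: Moves the arm, as the interface text tells. Its arguments: {"type":"object","properties":{"xyz":{"type":"array"},"spin":{"type":"array"},"fingers":{"type":"array"}},"required":["xyz","spin","fingers"]}

```bash
mkdir -p pics
cat > h.py <<'E'
import numpy as np, cv2, pickle
from bench import ctrl, eyes
def snap(name,fn):
    o=ctrl.get_obs(); im=eyes.camera(name); m=eyes.camera_model(name)
    pickle.dump((o,im,m),open(f'pics/{fn}.pkl','wb'))
    cv2.imwrite(f'pics/{fn}.png',im[:,:,::-1]); return o,im,m
def load(fn): return pickle.load(open(f'pics/{fn}.pkl','rb'))
def K(m):
    f=240/np.tan(np.radians(m['vertical_fov'])/2)
    return np.array([[f,0,m['cx']],[0,f,m['cy']],[0,0,1.]])
def R(q):
    w,x,y,z=q
    return np.array([[1-2*(y*y+z*z),2*(x*y-z*w),2*(x*z+y*w)],[2*(x*y+z*w),1-2*(x*x+z*z),2*(y*z-x*w)],[2*(x*z-y*w),2*(y*z+x*w),1-2*(x*x+y*y)]])
def pose(o,m):
    if 'pose' in m: return np.array(m['pose'])
    T=np.eye(4);T[:3,:3]=R(o['eef_rot']);T[:3,3]=o['eef_pos']
    return T@np.array(m['tool_from_camera'])
def ray(px,o,m,z):
    px=np.array(px,float).reshape(-1,1,2)
    n=cv2.undistortPoints(px,K(m),np.array(m['dist_coeffs'],float))[:,0]
    d=np.c_[n[:,0],-n[:,1],-np.ones(len(n))]
    T=pose(o,m); d=d@T[:3,:3].T; c=T[:3,3]
    return c+d*((z-c[2])/d[:,2])[:,None]
def proj(P,o,m):
    P=np.array(P,float).reshape(-1,3);T=np.linalg.inv(pose(o,m))
    p=P@T[:3,:3].T+T[:3,3]; p=p*[1,-1,-1]
    return cv2.projectPoints(p,np.zeros(3),np.zeros(3),K(m),np.array(m['dist_coeffs'],float))[0][:,0]
E
python3 - <<'E'
from h import *
for n in ['scene','top','wrist']:
    o,im,m=snap(n,n+'0'); print(n,{k:(np.round(v,3).tolist()) for k,v in m.items()})
print({k:np.round(v,3).tolist() for k,v in o.items()}, ctrl.tcp_to_tips)
E
```

```text
scene {'vertical_fov': 42.934, 'cx': 316.252, 'cy': 253.182, 'dist_coeffs': [0.016, 0.0, 0.0, 0.0, 0.0], 'pose': [[-0.693, -0.482, 0.537, 1.181], [0.721, -0.462, 0.516, 0.614], [-0.0, 0.744, 0.668, 0.858], [0.0, 0.0, 0.0, 1.0]]}
top {'vertical_fov': 52.786, 'cx': 328.205, 'cy': 240.849, 'dist_coeffs': [-0.072, 0.0, 0.0, 0.0, 0.0], 'pose': [[-0.019, 0.997, -0.069, 0.439], [-1.0, -0.019, -0.006, 0.002], [-0.007, 0.069, 0.998, 1.233], [0.0, 0.0, 0.0, 1.0]]}
wrist {'vertical_fov': 67.403, 'cx': 318.806, 'cy': 235.259, 'dist_coeffs': [-0.046, 0.0, 0.0, 0.0, 0.0], 'tool_from_camera': [[-0.0, 0.276, -0.961, -0.133], [0.001, 0.961, 0.276, 0.072], [1.0, -0.001, -0.0, -0.0], [0.0, 0.0, 0.0, 1.0]]}
{'time_s': 0.1, 'q': [-1.548, 0.181, 1.608, 0.0, 1.354, -0.206], 'dq': [0.001, -0.001, -0.002, -0.001, -0.002, 0.001], 'joint_efforts': [0.0, -44.588, -35.224, -0.0, 0.004, 0.0], 'eef_pos': [0.13, -0.56, 0.241], 'eef_rot': [0.553, 0.44, 0.554, -0.439], 'wrist_force': [-0.038, 1.146, -0.373], 'torque': [-0.02, 0.012, -0.053], 'opening': 0.998} 0.011
```

```bash
ls pics
```

```text
scene0.pkl
scene0.png
top0.pkl
top0.png
wrist0.pkl
wrist0.png
```

View pics/top0.png

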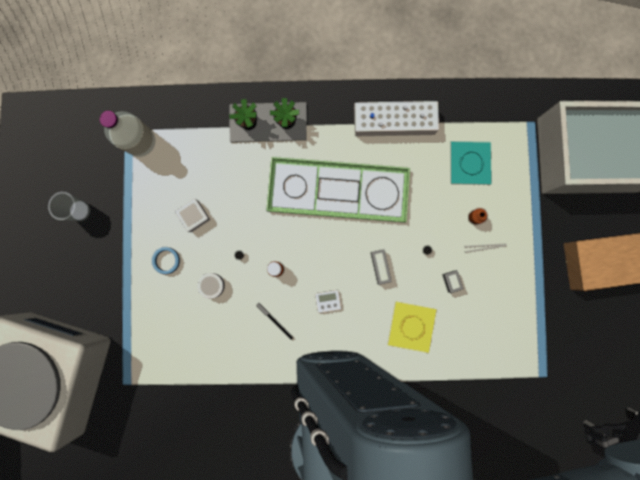

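View pics/scene0.png

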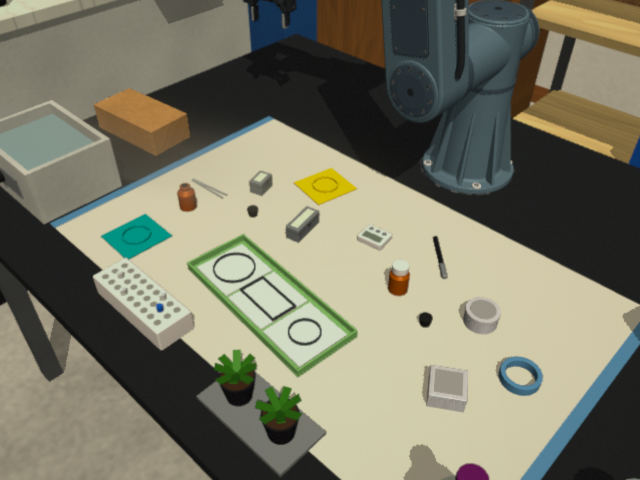

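View pics/wrist0.png

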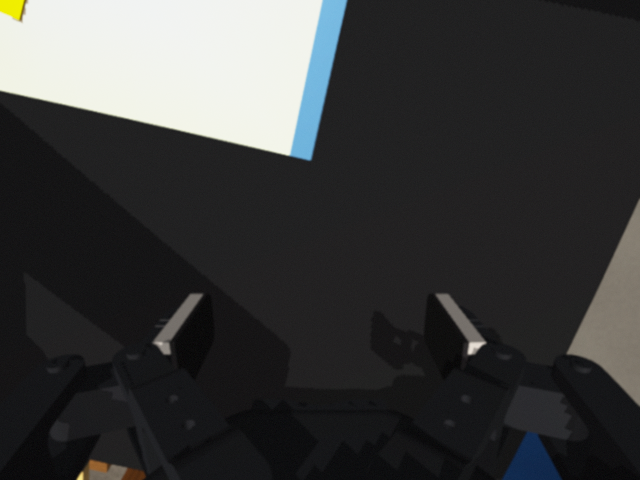

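The top view (with +y left and +x up) shows these candidates:
- **Bottles:** capped at (276,269), white cap; open at (478,215), dark mouth.
- **Tins:** round at (212,287), square at (193,215).
- **Boxes:** long at (381,267), short at (454,282).
- **Seats in the tray:** small round (295,187), oblong (339,190), large round (382,193). The turquoise (471,163) and yellow (413,327) plates are decoys.

Next I'll check the choices in a close crop and get coarse positions.

Run:
```python
from h import *
o,im,m=load('top0'); o2,im2,m2=load('scene0')
c=cv2.resize(im[150:310,160:440],(784,448),interpolation=cv2.INTER_CUBIC)
cv2.imwrite('pics/crop0.png',c[:,:,::-1])
for n,px,z in [('bottle',(276,269),.066),('rtin',(212,286),.034),('lbox',(381,267),.034),('sq',(193,215),.034),('open',(478,215),.06),('short',(454,282),.034),('s_small',(295,187),.013),('s_ob',(339,190),.013),('s_large',(382,193),.013)]:
    p=ray(px,o,m,z)[0]; print(n,np.round(p*1000), 'r',round(np.hypot(*p[:2]),3),'scene px',proj(p,o2,m2)[0].round())
q=ctrl.get_obs(); print(np.round(R(q['eef_rot']),3))
```

```text
bottle [454. 136.  66.] r 0.474 scene px [400. 263.]
rtin [415. 300.  34.] r 0.512 scene px [482. 307.]
lbox [ 454. -121.   34.] r 0.47 scene px [304. 218.]
sq [593. 348.  34.] r 0.688 scene px [447. 379.]
open [ 576. -360.   60.] r 0.679 scene px [189. 187.]
short [ 413. -301.   34.] r 0.511 scene px [262. 177.]
s_small [662.  91.  13.] r 0.669 scene px [306. 328.]
s_ob [652. -21.  13.] r 0.653 scene px [269. 295.]
s_large [ 643. -130.   13.] r 0.656 scene px [235. 266.]
[[-0.     0.974  0.227]
 [ 0.001  0.227 -0.974]
 [-1.     0.    -0.001]]
```

View pics/crop0.png

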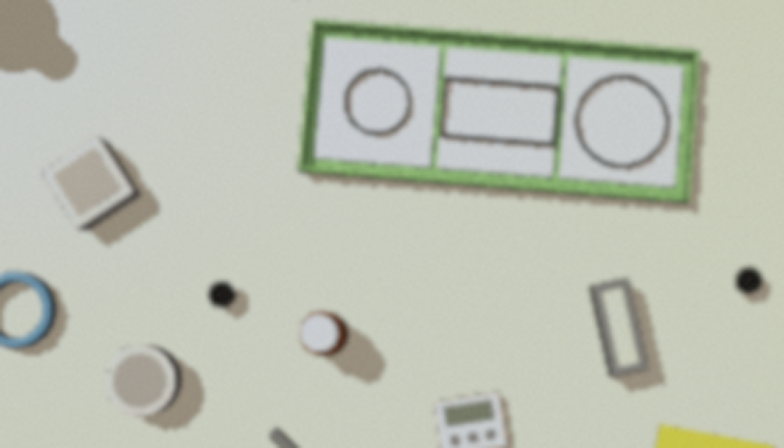

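The crop confirms the white cap, the round tin and the long box. I'll move to an overview above the tray and square up the tool.

step_arm:
  xyz:
    - [40,45,0]
    - [75,90,0]
    - [110,135,0]
    - [140,170,0]
    - [170,205,0]
    - [200,240,0]
    - [230,275,0]
    - [260,310,0]
    - [290,345,0]
    - [320,380,0]
  spin: [0,0,-0.05,-0.1,-0.15,-0.2,-0.23,-0.23,-0.23,-0.23]
  fingers: [100,100,100,100,100,100,100,100,100,100]

```text
time_s: 1.15
eef_pos: [0.4515, -0.178, 0.2423]
eef_rot: [0.5, 0.5, 0.5, -0.5]
wrist_force: [0.3, -0.9, 0.2]
opening: 1.003
```

step_arm:
  xyz:
    - [35,40,0]
    - [70,80,0]
    - [100,120,0]
    - [130,160,0]
    - [130,160,0]
    - [130,160,0]
  spin: [0,0,0,0,0,0]
  fingers: [100,100,100,100,100,100]

```text
time_s: 1.75
eef_pos: [0.5806, -0.0185, 0.2416]
eef_rot: [0.5, 0.499, 0.501, -0.5]
wrist_force: [0.4, -0.2, 0.1]
opening: 0.999
```

Run:
```python
from h import *
o,im,m=snap('wrist','w1'); print(o['time_s'],np.round(o['eef_pos'],4),np.round(o['q'],2)); print(np.round(R(o['eef_rot']),3))
```

```text
1.75 [ 0.5806 -0.0185  0.2416] [-0.24  0.2   1.59 -0.    1.36  1.33]
[[-0.001  1.     0.002]
 [ 0.     0.002 -1.   ]
 [-1.    -0.001 -0.   ]]
```

View pics/w1.png

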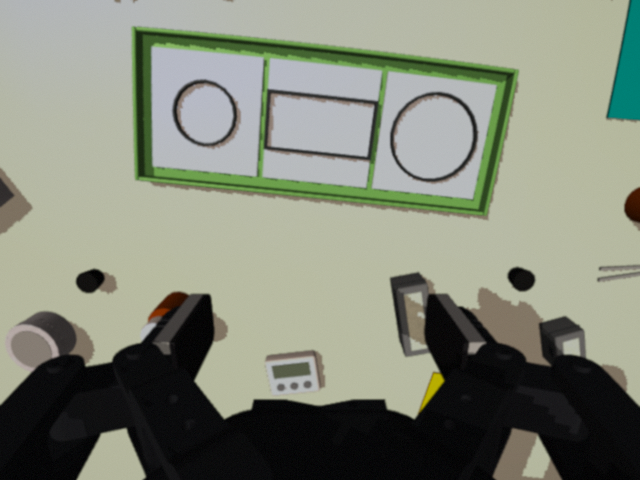

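The wrist view shows the tray with the small ring at (206,113), the oblong at (322,124) and the large ring at (433,137). Now I'll measure the seats.

```bash
cat > seats.py <<'E'
from h import *
import sys
o,im,m=load(sys.argv[1])
g=im.astype(int).max(2)
mask=((g<120)&((im.astype(int).max(2)-im.astype(int).min(2))<40)).astype(np.uint8)*255
mask[230:]=0
cs,h=cv2.findContours(mask,cv2.RETR_CCOMP,cv2.CHAIN_APPROX_NONE)
for i,c in enumerate(cs):
    if h[0][i][3]<0 or cv2.contourArea(c)<800: continue
    # inner contour; vs outer
    for nm,cc in (('in',c),('out',cs[h[0][i][3]])):
        P=ray(cc[:,0,:],o,m,.013)[:,:2]*1000
        r=cv2.minAreaRect(P.astype(np.float32))
        el=cv2.fitEllipse(P.astype(np.float32)) 
        print(nm,cc[:,0].mean(0).round(),'rect',np.round(r[0],1),np.round(r[1],1),round(r[2],1),'ell',np.round(el[0],1),np.round(el[1],1))
E
python3 seats.py w1
```

```text
in [433. 137.] rect [ 648.  -129.3] [78.7 79.4] 47.7 ell [ 647.9 -129.4] [78.6 79.3]
out [434. 137.] rect [ 648.1 -130. ] [84.6 86.2] 0.8 ell [ 647.9 -130. ] [84.7 85.7]
in [320. 125.] rect [659.  -18.8] [100.3  51. ] 84.3 ell [659. -19.] [ 56.9 121.8]
out [320. 124.] rect [659.  -18.8] [106.6  56.9] 84.0 ell [659.1 -19.1] [ 63.5 130.8]
in [205. 113.] rect [670.   91.9] [54.4 55.8] 86.8 ell [670.1  91.8] [54.5 55.6]
out [205. 113.] rect [670.2  92.2] [61.5 61. ] 42.3 ell [670.1  92.2] [60.6 61.9]
```

Run:
```python
from h import *
for nm,roi in (('top0',(265,410,155,225)),('scene0',(200,345,240,360))):
    o,im,m=load(nm); b=cv2.cvtColor(im,cv2.COLOR_RGB2HSV)
    mask=((im.max(2)<150)&(b[...,1]<70)).astype(np.uint8)*255
    k=np.zeros_like(mask); x0,x1,y0,y1=roi; k[y0:y1,x0:x1]=mask[y0:y1,x0:x1]
    cs,h=cv2.findContours(k,cv2.RETR_CCOMP,cv2.CHAIN_APPROX_NONE)
    for i,c in enumerate(cs):
        if h[0][i][3]>=0 and cv2.contourArea(c)>150:
            P=ray(c[:,0,:],o,m,.013)[:,:2]*1000; r=cv2.minAreaRect(P.astype(np.float32)); print(nm,c[:,0].mean(0).round(1),np.round(r[0],1),np.round(r[1],1))
o,im,m=load('w1'); 
for P in [(670,92,13),(659,-19,13),(648,-130,13)]:
    for nm in ('top0','scene0'):
        oo,_,mm=load(nm); print(P,nm,proj(np.array(P)/1000,oo,mm).round(1))
```

```text
top0 [382.  193.1] [ 642.7 -130.3] [79.4 80.2]
top0 [338.2 189.7] [653.2 -19.1] [102.9  53. ]
scene0 [304.3 331.3] [669.9  92.7] [54.7 54. ]
scene0 [267.6 297.9] [658.6 -18.2] [99.2 50.2]
scene0 [233.8 267.2] [ 647.4 -129.3] [78.9 78.1]
(670, 92, 13) top0 [[294.6 184.1]]
(670, 92, 13) scene0 [[303.9 331. ]]
(659, -19, 13) top0 [[338.2 187.4]]
(659, -19, 13) scene0 [[266.8 297.3]]
(648, -130, 13) top0 [[381.8 190.9]]
(648, -130, 13) scene0 [[233.5 267. ]]
```

The scene and wrist cameras agree on the seats to within 1 mm. The top view reads about 6 mm low in x, so I'll use wrist and scene only. Next is a look at the objects.

step_arm:
  xyz:
    - [-30,35,0]
    - [-60,70,0]
    - [-90,105,0]
    - [-120,145,0]
    - [-150,185,0]
    - [-170,210,0]
    - [-170,210,0]
    - [-170,210,0]
  spin: [0,0,0,0,0,0,0,0]
  fingers: [100,100,100,100,100,100,100,100]

```text
time_s: 2.6
eef_pos: [0.4104, 0.189, 0.2425]
eef_rot: [0.5, 0.5, 0.499, -0.5]
wrist_force: [0.2, -0.1, 0.2]
opening: 0.998
```

Run:
```python
from h import *
o,im,m=snap('wrist','w2'); print(o['time_s'],np.round(o['eef_pos'],4),np.round(o['q'],2)); print(np.round(R(o['eef_rot']),3))
```

```text
2.6 [0.4104 0.189  0.2425] [ 0.17 -0.11  1.9  -0.    1.34  1.74]
[[ 0.001  1.    -0.001]
 [-0.001 -0.001 -1.   ]
 [-1.     0.001  0.001]]
```

View pics/w2.png

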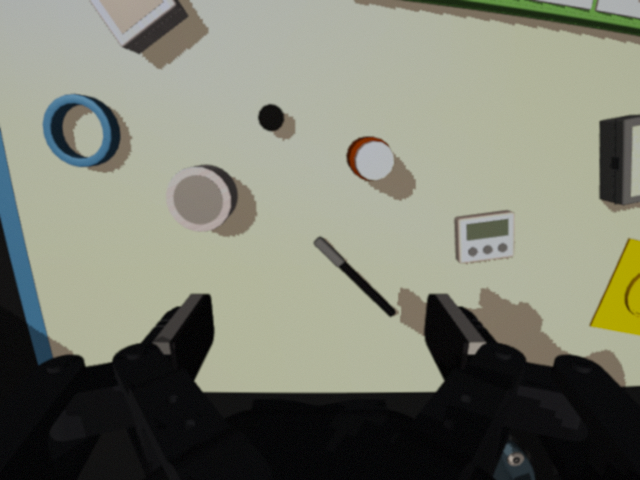

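The view shows the cap at (374,160), the tin lid at (200,198) and the stopper at (271,117). I'll measure the cap and lid outlines.

Run:
```python
from h import *
o,im,m=load('w2'); hsv=cv2.cvtColor(im,cv2.COLOR_RGB2HSV)
print(im[160,374],im[198,200],im[170,195],im[250,120],im[160,430],im[198,226], im[150,354])
def fit(nm,mask,seed,z):
    n,l,s,c=cv2.connectedComponentsWithStats(mask.astype(np.uint8))
    k=(l==l[seed[1],seed[0]]).astype(np.uint8)
    cc=max(cv2.findContours(k,cv2.RETR_EXTERNAL,cv2.CHAIN_APPROX_NONE)[0],key=cv2.contourArea)
    cc=cv2.convexHull(cc)
    P=ray(cc[:,0],o,m,z)[:,:2]*1000
    e=cv2.minEnclosingCircle(P.astype(np.float32)); r=cv2.fitEllipse(P.astype(np.float32))
    print(nm,'px',cc[:,0].min(0),cc[:,0].max(0),'encl',np.round(e[0],1),round(2*e[1],1),'ell',np.round(r[0],1),np.round(r[1],1))
fit('cap',(hsv[...,1]<30)&(im.min(2)>150),(374,160),.066)
bg=(hsv[...,1]<45)
for s in (25,35): fit('tin',(hsv[...,1]<s)&(im.min(2)>90),(195,170) if im[170,195].min()>90 else (200,168),.034)
o2,_,m2=load('scene0')
c=cv2.resize(im[140:260,140:260],(600,600),interpolation=cv2.INTER_NEAREST);cv2.imwrite('pics/c2.png',c[:,:,::-1])
```

```text
[178 180 185] [134 127 117] [178 176 171] [177 179 155] [177 180 161] [179 170 167] [125  45   0]
cap px [0 0] [487 292] encl [468.5 244. ] 465.8 ell [489.3 227.5] [263.5 509.9]
tin px [0 0] [438 230] encl [507.2 283.7] 415.4 ell [515.  268.8] [259.2 448.4]
tin px [0 0] [639 392] encl [401.1 141.6] 767.0 ell [384.5 150.9] [431.2 786.4]
```

View pics/c2.png

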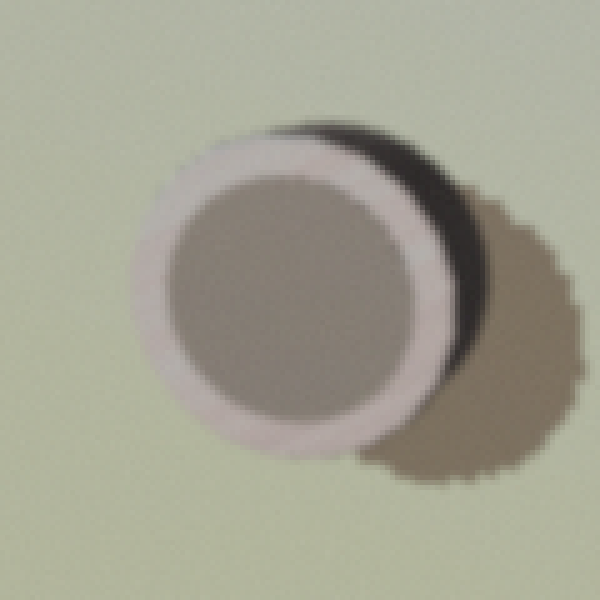

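```bash
cat > fit.py <<'E'
from h import *
def fit(o,m,nm,mask,seed,z):
    n,l,s,c=cv2.connectedComponentsWithStats(mask.astype(np.uint8))
    k=(l==l[seed[1],seed[0]]).astype(np.uint8)
    cc=max(cv2.findContours(k,cv2.RETR_EXTERNAL,cv2.CHAIN_APPROX_NONE)[0],key=cv2.contourArea)
    cc=cv2.convexHull(cc)
    P=ray(cc[:,0],o,m,z)[:,:2]*1000
    r=cv2.fitEllipse(P.astype(np.float32)); q=cv2.minAreaRect(P.astype(np.float32))
    print(nm,'px',cc[:,0].min(0),cc[:,0].max(0),'ell',np.round(r[0],1),np.round(r[1],1),'rect',[np.round(a,1) for a in q])
E
python3 - <<'E'
from fit import *
o,im,m=load('w2'); a=im.astype(int)
fit(o,m,'cap',(a[...,2]-a[...,0]>2)&(a.min(2)>150)&(np.abs(np.arange(640)-374)[None]<35),(374,160),.066)
g=a.mean(2)
fit(o,m,'tinlabel',(g>105)&(g<148),(198,200),.034)
P=ray([(166.2,197),(231.6,197),(198,166.8),(198,231.8)],o,m,.034)*1000;print(P.round(1), P[:2].mean(0),P[2:].mean(0))
E
```

```text
cap px [357 142] [392 177] ell [459.9 142.5] [29.5 30.3] rect [array([460.3, 142.3]), array([29.2, 29.7]), np.float64(0.1)]
tinlabel px [173 175] [222 224] ell [420.4 306.3] [47.9 48.3] rect [array([420.7, 306.1]), array([47.7, 47.7]), np.float64(41.7)]
[[423.2 337.   34. ]
 [422.9 273.3  34. ]
 [451.8 303.3  34. ]
 [388.3 309.   34. ]] [423.0700267  305.11244195  34.        ] [420.05060028 306.17165878  34.        ]
```

Run:
```python
from fit import *
o,im,m=load('scene0'); a=im.astype(int)
fit(o,m,'cap',(a[...,2]-a[...,0]>-5)&(a.min(2)>140),(401,266),.066)
print(proj([(.460,.1425,.066),(.4205,.306,.034)],o,m))
c=cv2.resize(im[250:345,370:510],(700,475),interpolation=cv2.INTER_NEAREST);cv2.imwrite('pics/c3.png',c[:,:,::-1])
```

```text
Traceback (most recent call last):
  File "fit.py", line 8, in fit
    r=cv2.fitEllipse(P.astype(np.float32)); q=cv2.minAreaRect(P.astype(np.float32))
cv2.error: OpenCV(4.12.0) /io/opencv/modules/imgproc/src/shapedescr.cpp:361: error: (-201:Incorrect size of input array) There should be at least 5 points to fit the ellipse in function 'fitEllipseNoDirect'
```

Run:
```python
from fit import *
o,im,m=load('scene0')
p=proj([(.460,.1425,.066),(.4205,.306,.034)],o,m);print(p)
c=cv2.resize(im[250:345,370:510],(700,475),interpolation=cv2.INTER_NEAREST)
for x,y in p: cv2.drawMarker(c,(int((x+.5-370)*5),int((y+.5-250)*5)),(0,0,255),0,20,1)
cv2.imwrite('pics/c3.png',c[:,:,::-1])
```

```text
[[400.20885568 265.75450582]
 [482.89515638 310.19716977]]
```

View pics/c3.png

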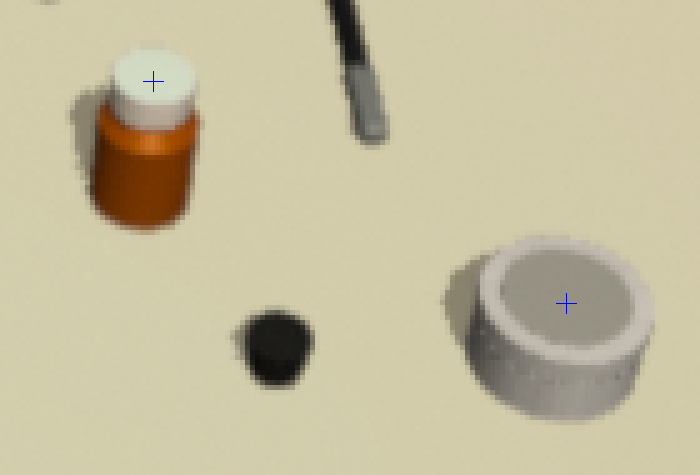

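The scene view agrees with the wrist positions to about 1 px. I'll approach the bottle and grasp it.

step_arm:
  xyz:
    - [25,-23,0]
    - [50,-47,0]
    - [50,-47,-40]
    - [50,-47,-80]
    - [50,-47,-120]
    - [50,-47,-150]
    - [50,-47,-180]
    - [50,-47,-200]
    - [50,-47,-216]
    - [50,-47,-216]
  spin: [0,0,0,0,0,0,0,0,0,0]
  fingers: [100,100,100,100,100,100,100,100,100,100]

```text
time_s: 3.65
eef_pos: [0.4592, 0.141, 0.0239]
eef_rot: [-0.498, -0.5, -0.5, 0.502]
wrist_force: [-0.6, 0.2, -0.1]
opening: 1.002
```

Run:
```python
from h import *
o,im,m=snap('wrist','w3'); print(o['time_s'],np.round(o['eef_pos'],4))
```

```text
3.65 [0.4592 0.141  0.0239]
```

View pics/w3.png

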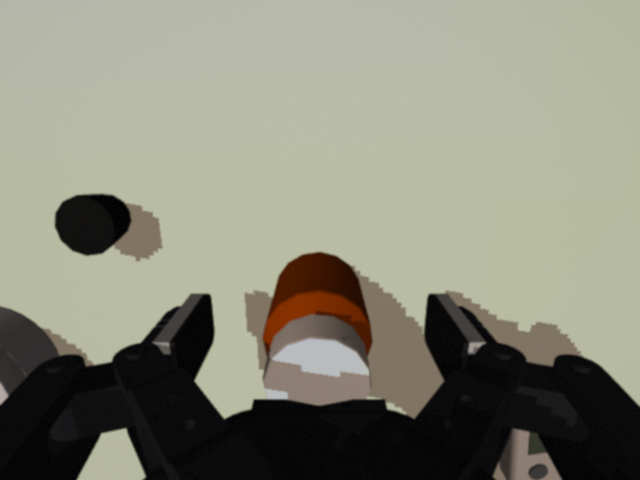

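The bottle is centred between the fingers, at column 318. Closing now.

step_arm:
  xyz:
    - [0,0,0]
    - [0,0,0]
    - [0,0,0]
    - [0,0,0]
    - [0,0,0]
    - [0,0,0]
    - [0,0,0]
    - [0,0,0]
  spin: [0,0,0,0,0,0,0,0]
  fingers: [20,20,20,20,20,20,20,20]

```text
time_s: 4.5
eef_pos: [0.4613, 0.1429, 0.0276]
eef_rot: [0.5, 0.501, 0.499, -0.5]
wrist_force: [-0.9, -1.9, 6.6]
opening: 0.44
```

step_arm:
  xyz:
    - [0,0,15]
    - [0,0,40]
    - [0,0,80]
    - [0,0,100]
    - [0,0,100]
  spin: [0,0,0,0,0]
  fingers: [20,20,20,20,20]

```text
time_s: 5.0
eef_pos: [0.4631, 0.1433, 0.1301]
eef_rot: [0.502, 0.502, 0.498, -0.498]
wrist_force: [0.1, -0.6, -1.0]
opening: 0.444
```

Run:
```python
from h import *
o,im,m=snap('wrist','w4'); print(o['time_s'],np.round(o['eef_pos'],4),o['opening'],o['wrist_force'])
```

```text
5.0 [0.4631 0.1433 0.1301] 0.4443528546560597 [ 0.12602345 -0.55151976 -1.04988889]
```

View pics/w4.png

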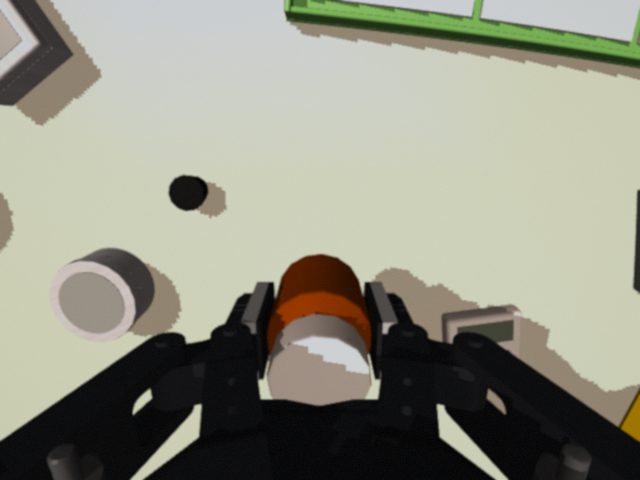

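The bottle is held and lifted with the opening at 0.44. Carrying it to the small seat.

step_arm:
  xyz:
    - [30,-8,0]
    - [70,-17,0]
    - [110,-27,0]
    - [150,-37,0]
    - [190,-47,0]
    - [210,-51,0]
    - [210,-51,-25]
    - [210,-51,-50]
    - [210,-51,-70]
    - [210,-51,-70]
  spin: [0,0,0,0,0,0,0,0,0,0]
  fingers: [20,20,20,20,20,20,20,20,20,20]

```text
time_s: 6.05
eef_pos: [0.6663, 0.0921, 0.0504]
eef_rot: [-0.497, -0.498, -0.502, 0.503]
wrist_force: [-0.6, -0.6, -1.3]
opening: 0.447
```

Run:
```python
from h import *
snap('scene','s5');o,im,m=snap('wrist','w5'); print(o['time_s'],np.round(o['eef_pos'],4),o['opening'],o['wrist_force'])
o2,im,m2=load('s5')
c=cv2.resize(im[220:380,180:380],(800,640//1),interpolation=cv2.INTER_CUBIC)[:600]
cv2.imwrite('pics/c5.png',c[:,:,::-1])
```

```text
6.1 [0.6678 0.0921 0.0528] 0.4453834052375009 [ 0.2205875  -0.52877925  0.10678329]
```

View pics/w5.png

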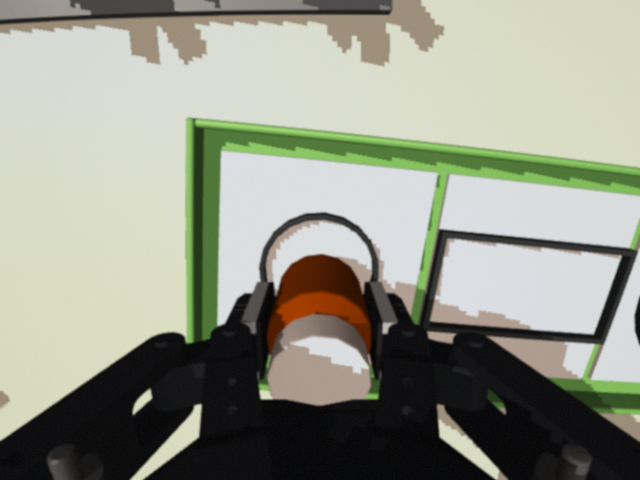

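View pics/c5.png

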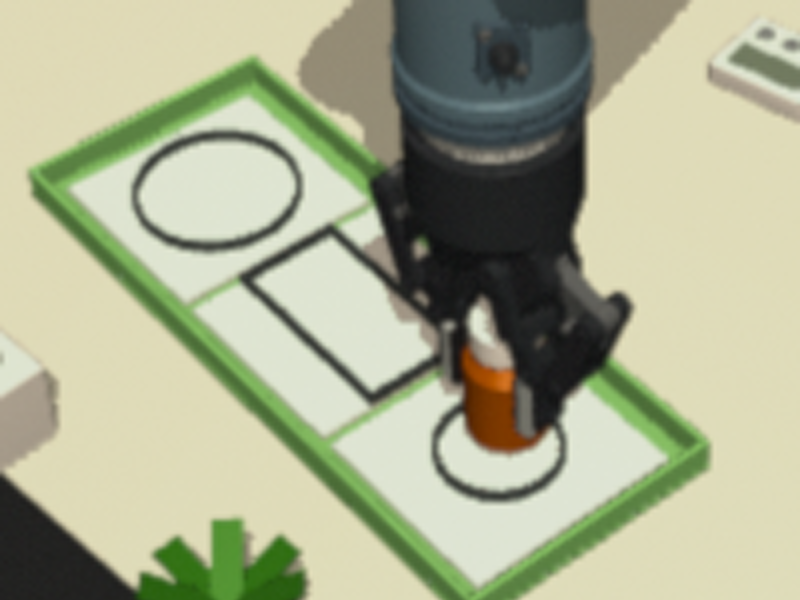

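The bottle is over the ring: its column is 318 and the ring spans 262–380. I'll lower it gently.

step_arm:
  xyz:
    - [2,0,-7]
    - [2,0,-13]
    - [2,0,-17]
    - [2,0,-17]
    - [2,0,-17]
  spin: [0,0,0,0,0]
  fingers: [20,20,20,20,20]

```text
time_s: 6.65
eef_pos: [0.6724, 0.092, 0.0394]
eef_rot: [0.5, 0.5, 0.5, -0.5]
wrist_force: [0.7, -0.4, -1.3]
opening: 0.447
```

Run:
```python
from h import *
o,im,m=snap('wrist','w6'); print(o['time_s'],np.round(o['eef_pos'],4),o['opening'],o['wrist_force'])
```

```text
6.65 [0.6724 0.092  0.0394] 0.44728283973576244 [ 0.73381149 -0.35498982 -1.25540888]
```

View pics/w6.png

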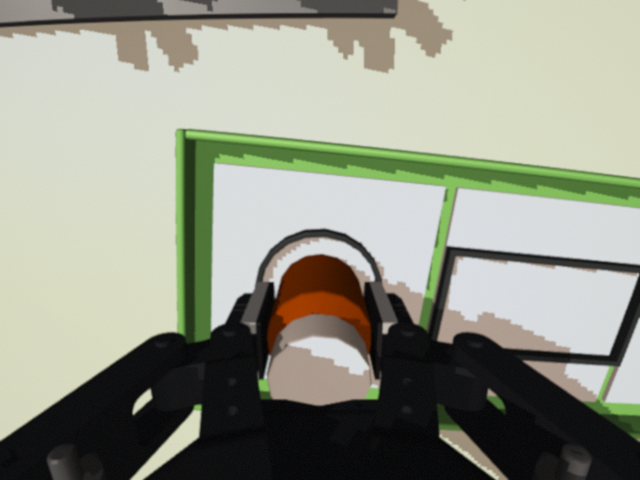

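Run:
```python
from h import *
o,im,m=load('w6'); o['eef_pos']=np.array([.672,.092,.039])
print(ray([(320,230),(320,237),(259,285),(380,285)],o,m,.013).round(4)*1000)
# bottle front edge bottom: top silhouette row 255 could be body bottom z
print(ray([(318,255)],o,m,.013).round(4), proj([(.672+.02,.092,.013),(.672+.02,.092,.055)],o,m))
```

```text
[[701.   92.   13. ]
 [697.7  92.   13. ]
 [673.7 121.3  13. ]
 [673.7  63.2  13. ]]
[[0.6889 0.0929 0.013 ]] [[319.97348951 248.74107126]
 [320.34373131 285.87275884]]
```

The bottle centre is at about x=669 and the seat centre at 670, so they agree. The final lowering is in small steps.

step_arm:
  xyz:
    - [0,0,-1]
    - [0,0,-2]
    - [0,0,-3]
    - [0,0,-4]
    - [0,0,-4]
    - [0,0,-4]
  spin: [0,0,0,0,0,0]
  fingers: [20,20,20,20,20,20]

```text
time_s: 7.3
eef_pos: [0.6724, 0.092, 0.0352]
eef_rot: [-0.5, -0.5, -0.5, 0.5]
wrist_force: [-0.7, -0.1, 0.2]
opening: 0.45
```

step_arm:
  xyz:
    - [0,0,-1]
    - [0,0,-1]
    - [0,0,-1]
  spin: [0,0,0]
  fingers: [20,20,20]

```text
time_s: 7.6
eef_pos: [0.6726, 0.092, 0.0347]
eef_rot: [0.5, 0.5, 0.5, -0.5]
wrist_force: [0.1, -0.2, 2.0]
opening: 0.445
```

step_arm:
  xyz:
    - [0,0,-1]
    - [0,0,-1]
    - [0,0,-1]
  spin: [0,0,0]
  fingers: [20,20,20]

```text
time_s: 7.9
eef_pos: [0.6727, 0.092, 0.0346]
eef_rot: [0.5, 0.5, 0.5, -0.5]
wrist_force: [-4.5, -0.2, 8.4]
opening: 0.45
```

The bottle is on the floor of the seat, with 8 N upward force. Releasing gently.

step_arm:
  xyz:
    - [0,0,0]
    - [0,0,0]
    - [0,0,0]
    - [0,0,0]
    - [0,0,0]
  spin: [0,0,0,0,0]
  fingers: [50,55,62,70,70]

```text
time_s: 8.4
eef_pos: [0.6724, 0.0919, 0.033]
eef_rot: [-0.5, -0.5, -0.5, 0.5]
wrist_force: [-0.2, -0.1, 0.4]
opening: 0.704
```

step_arm:
  xyz:
    - [0,0,10]
    - [0,0,30]
    - [0,0,60]
    - [0,0,100]
    - [0,0,140]
    - [-20,0,190]
    - [-40,0,210]
    - [-60,0,210]
    - [-60,0,210]
  spin: [0,0,0,0,0,0,0,0,0]
  fingers: [70,70,70,70,100,100,100,100,100]

```text
time_s: 9.3
eef_pos: [0.6114, 0.0923, 0.2456]
eef_rot: [0.5, 0.501, 0.499, -0.5]
wrist_force: [0.6, 0.2, 0.6]
opening: 1.0
```

Run:
```python
from h import *
o,im,m=snap('wrist','w7'); print(o['time_s'],np.round(o['eef_pos'],4),o['opening'],o['wrist_force'])
```

```text
9.3 [0.6114 0.0923 0.2456] 0.9996070506139264 [0.60556906 0.23899487 0.63745368]
```

View pics/w7.png

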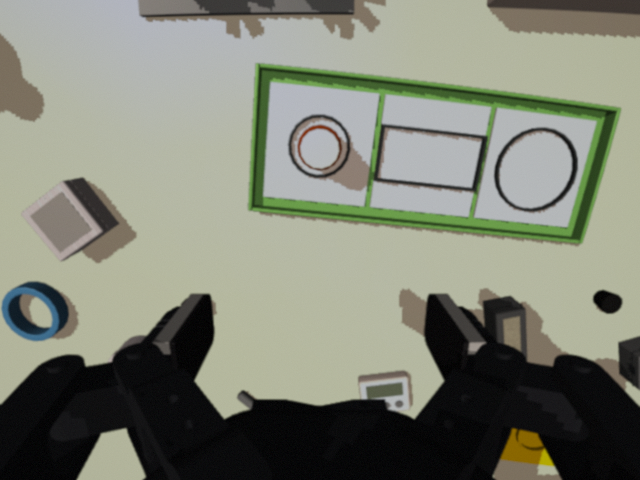

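The bottle stands upright, concentric in its ring at (320,147). Next is the round tin.

step_arm:
  xyz:
    - [-30,33,0]
    - [-60,67,0]
    - [-90,101,0]
    - [-120,135,0]
    - [-150,169,0]
    - [-175,197,0]
    - [-191,214,0]
    - [-191,214,-40]
    - [-191,214,-80]
    - [-191,214,-120]
  spin: [0,0,0,0,0,0,0,0,0,0]
  fingers: [100,100,100,100,100,100,100,100,100,100]

```text
time_s: 10.35
eef_pos: [0.4219, 0.3066, 0.1219]
eef_rot: [0.5, 0.5, 0.5, -0.5]
wrist_force: [1.0, -0.6, 1.0]
opening: 1.0
```

step_arm:
  xyz:
    - [0,0,-10]
    - [0,0,-20]
    - [0,0,-20]
  spin: [0,0,0]
  fingers: [100,100,100]

```text
time_s: 10.65
eef_pos: [0.4219, 0.306, 0.1031]
eef_rot: [-0.5, -0.5, -0.5, 0.501]
wrist_force: [0.7, 0.2, 0.1]
opening: 1.001
```

Run:
```python
from h import *
o,im,m=snap('wrist','w8'); print(o['time_s'],np.round(o['eef_pos'],4),o['opening'],o['wrist_force'])
P=np.array(o['eef_pos']); print(proj([(P[0],P[1]-.032,.034),(P[0],P[1]+.032,.034),(P[0]+.032,P[1],.034)],o,m))
```

```text
10.65 [0.4219 0.306  0.1031] 1.0006976567532604 [0.66802279 0.19223822 0.0746919 ]
[[373.36072351 257.92747874]
 [266.03887147 257.98541588]
 [319.71391897 205.12118818]]
```

View pics/w8.png

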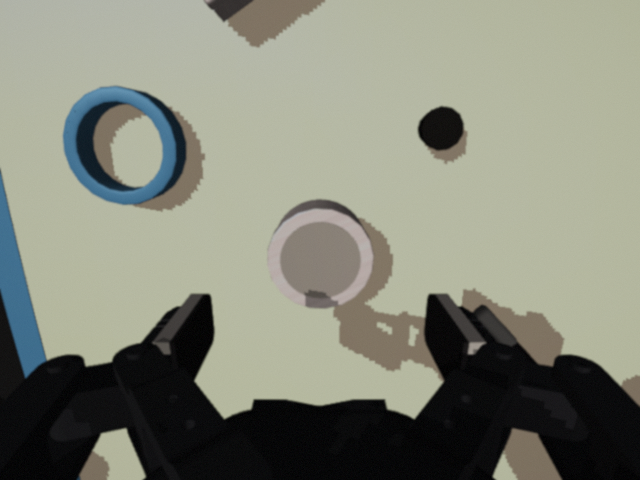

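The lid spans columns 267–373 and row 208 down; predicted was 266–373 and 205, so it is aligned to within 2 mm. Descending and closing.

step_arm:
  xyz:
    - [-1,0,-20]
    - [-1,0,-40]
    - [-1,0,-58]
    - [-1,0,-70]
    - [-1,0,-77]
    - [-1,0,-81]
    - [-1,0,-81]
    - [-1,0,-81]
  spin: [0,0,0,0,0,0,0,0]
  fingers: [100,100,100,100,100,100,100,100]

```text
time_s: 11.5
eef_pos: [0.421, 0.3063, 0.023]
eef_rot: [0.5, 0.501, 0.5, -0.5]
wrist_force: [0.4, 0.7, 0.5]
opening: 0.996
```

step_arm:
  xyz:
    - [0,0,0]
    - [0,0,0]
    - [0,0,0]
    - [0,0,0]
    - [0,0,0]
    - [0,0,0]
  spin: [0,0,0,0,0,0]
  fingers: [50,50,50,50,50,50]

```text
time_s: 12.1
eef_pos: [0.421, 0.3062, 0.0235]
eef_rot: [0.5, 0.501, 0.5, -0.5]
wrist_force: [-1.1, 0.0, 7.8]
opening: 0.722
```

step_arm:
  xyz:
    - [0,0,10]
    - [0,0,30]
    - [0,0,60]
    - [0,0,80]
    - [0,0,80]
  spin: [0,0,0,0,0]
  fingers: [50,50,50,50,50]

```text
time_s: 12.6
eef_pos: [0.4227, 0.307, 0.1058]
eef_rot: [0.501, 0.502, 0.499, -0.498]
wrist_force: [1.3, 0.6, -1.8]
opening: 0.722
```

Run:
```python
from h import *
o,im,m=snap('wrist','w9'); print(o['time_s'],np.round(o['eef_pos'],4),o['opening'],o['wrist_force'])
```

```text
12.6 [0.4227 0.307  0.1058] 0.7223587169059935 [ 1.31145474  0.61564173 -1.80295016]
```

View pics/w9.png

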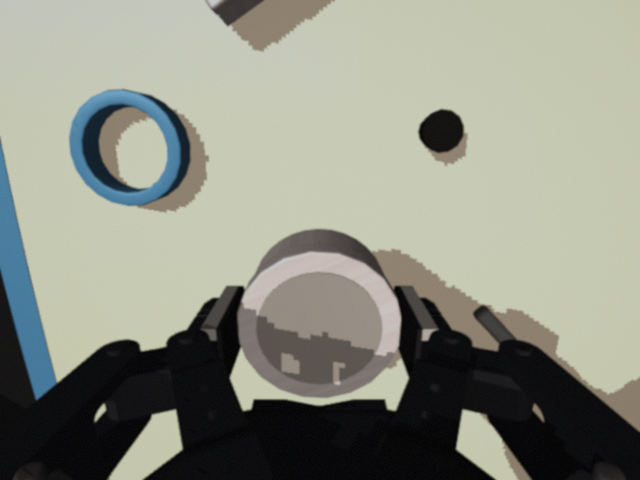

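The tin is held level. Carrying it to the large seat.

step_arm:
  xyz:
    - [10,-20,20]
    - [30,-58,40]
    - [50,-98,40]
    - [70,-136,40]
    - [90,-174,40]
    - [112,-214,40]
    - [134,-256,40]
    - [155,-298,40]
    - [176,-340,40]
    - [197,-380,40]
  spin: [0,0,0,0,0,0,0,0,0,0]
  fingers: [50,50,50,50,50,50,50,50,50,50]

```text
time_s: 13.65
eef_pos: [0.6169, -0.0758, 0.1401]
eef_rot: [-0.499, -0.5, -0.501, 0.501]
wrist_force: [0.5, 0.7, -0.7]
opening: 0.726
```

step_arm:
  xyz:
    - [16,-30,0]
    - [31,-56,0]
    - [31,-56,-30]
    - [31,-56,-60]
    - [31,-56,-80]
    - [31,-56,-90]
    - [31,-56,-90]
    - [31,-56,-90]
  spin: [0,0,0,0,0,0,0,0]
  fingers: [50,50,50,50,50,50,50,50]

```text
time_s: 14.45
eef_pos: [0.6486, -0.13, 0.0525]
eef_rot: [0.5, 0.5, 0.5, -0.5]
wrist_force: [0.6, -0.5, -0.6]
opening: 0.722
```

Run:
```python
from h import *
o,im,m=snap('wrist','w10'); print(o['time_s'],np.round(o['eef_pos'],4),o['opening'],o['wrist_force'])
print(proj([(.648+.04*np.cos(a)-0,-.130+.04*np.sin(a),.013) for a in (-1,-.5,0,.5,1)],o,m).round())
```

```text
14.45 [ 0.6486 -0.13    0.0525] 0.7224957621112804 [ 0.5879098  -0.47141272 -0.63649439]
[[387. 239.]
 [359. 212.]
 [320. 202.]
 [281. 212.]
 [253. 239.]]
```

View pics/w10.png

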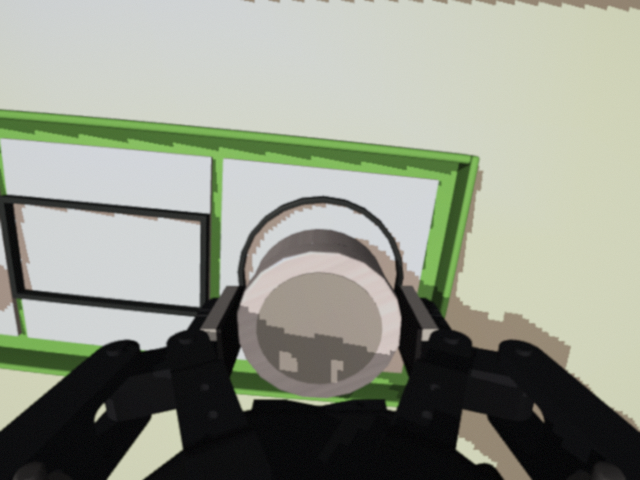

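The ring is centred at column 321 and the tin at 320, so they line up. Lowering.

step_arm:
  xyz:
    - [0,-1,-7]
    - [0,-1,-13]
    - [0,-1,-17]
    - [0,-1,-19]
    - [0,-1,-20]
    - [0,-1,-20]
  spin: [0,0,0,0,0,0]
  fingers: [50,50,50,50,50,50]

```text
time_s: 15.1
eef_pos: [0.6484, -0.131, 0.0321]
eef_rot: [-0.5, -0.5, -0.5, 0.5]
wrist_force: [0.0, -0.1, -2.0]
opening: 0.727
```

step_arm:
  xyz:
    - [0,0,-1]
    - [0,0,-1]
    - [0,0,-1]
  spin: [0,0,0]
  fingers: [50,50,50]

```text
time_s: 15.4
eef_pos: [0.6485, -0.131, 0.0314]
eef_rot: [0.5, 0.5, 0.5, -0.5]
wrist_force: [-0.3, -0.0, -1.0]
opening: 0.722
```

step_arm:
  xyz:
    - [0,0,-1]
    - [0,0,-1]
    - [0,0,-1]
  spin: [0,0,0]
  fingers: [50,50,50]

```text
time_s: 15.7
eef_pos: [0.6486, -0.1311, 0.0306]
eef_rot: [0.5, 0.5, 0.5, -0.5]
wrist_force: [0.1, 0.3, 0.5]
opening: 0.723
```

Run:
```python
from h import *
o,im,m=snap('wrist','w11'); print(o['time_s'],np.round(o['eef_pos'],4),o['opening'],o['wrist_force'])
```

```text
15.7 [ 0.6486 -0.1311  0.0306] 0.722804005354261 [0.13123466 0.26715094 0.47818978]
```

View pics/w11.png

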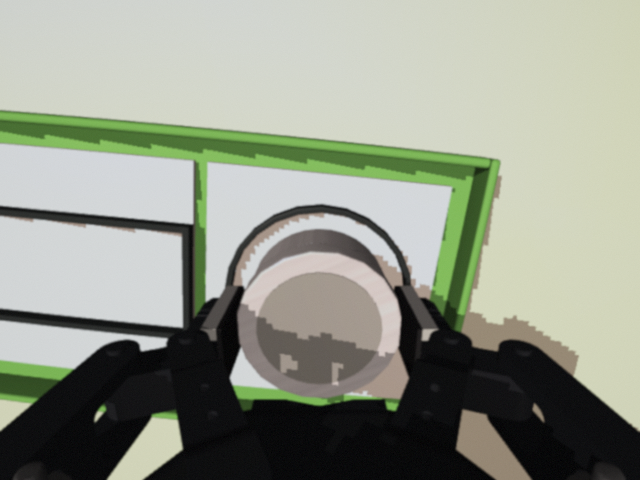

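step_arm:
  xyz:
    - [0,0,-1]
    - [0,0,-1]
    - [0,0,-1]
  spin: [0,0,0]
  fingers: [50,50,50]

```text
time_s: 16.05
eef_pos: [0.6486, -0.1311, 0.0305]
eef_rot: [-0.5, -0.5, -0.5, 0.5]
wrist_force: [-3.8, 1.2, 8.1]
opening: 0.726
```

The tin is in contact with the floor at about 8 N, as the bottle was. Releasing it and going up to view the box.

step_arm:
  xyz:
    - [0,0,0]
    - [0,0,0]
    - [0,0,0]
    - [0,0,0]
    - [0,0,0]
  spin: [0,0,0,0,0]
  fingers: [76,82,88,90,90]

```text
time_s: 16.55
eef_pos: [0.6484, -0.131, 0.0291]
eef_rot: [-0.5, -0.5, -0.5, 0.5]
wrist_force: [-0.2, 0.1, 0.7]
opening: 0.895
```

step_arm:
  xyz:
    - [0,0,10]
    - [0,0,30]
    - [0,0,60]
    - [0,0,100]
    - [0,0,140]
    - [-40,0,180]
    - [-70,0,210]
    - [-100,0,210]
    - [-120,10,210]
    - [-120,10,210]
  spin: [0,0,0,0,0,0,0,0,0,0]
  fingers: [90,90,90,90,100,100,100,100,100,100]

```text
time_s: 17.55
eef_pos: [0.5267, -0.1202, 0.2405]
eef_rot: [0.5, 0.5, 0.499, -0.5]
wrist_force: [0.3, 0.3, 0.4]
opening: 1.0
```

Run:
```python
from h import *
o,im,m=snap('wrist','w12'); print(o['time_s'],np.round(o['eef_pos'],4),o['opening'],o['wrist_force'])
```

```text
17.55 [ 0.5267 -0.1202  0.2405] 1.0004480343600977 [0.30307754 0.2595394  0.41458228]
```

View pics/w12.png

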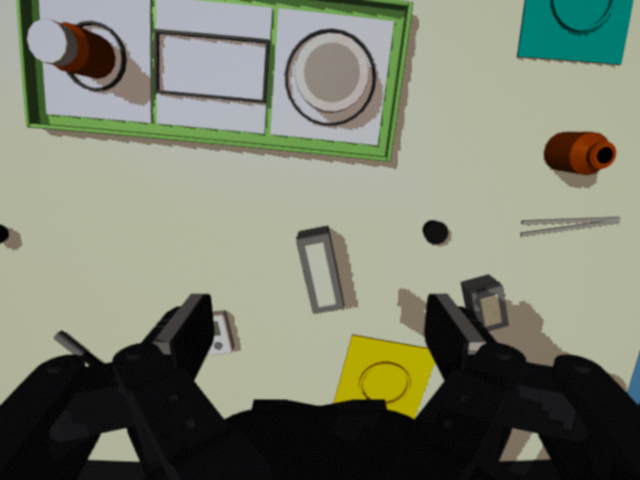

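The tin sits in its ring at (331,75). The long box is clear in view, with its top at (322,273). I'll measure it.

Run:
```python
from fit import *
o,im,m=load('w12'); a=im.astype(int)
c=cv2.resize(im[215:325,280:360],(800*80//110*110//80*0+560,770),interpolation=cv2.INTER_NEAREST)[:600+170]
c=cv2.resize(c,(436,600));cv2.imwrite('pics/c12.png',c[:,:,::-1])
print(im[275,315],im[240,306],im[270,304],im[300,318],im[270,350])
fit(o,m,'strip',(a.min(2)>135)&(a[...,0]-a[...,2]<20),(319,270),.034)
```

```text
[178 182 166] [96 93 90] [93 93 87] [169 173 154] [138 130 112]
strip px [306 243] [334 306] ell [ 459.5 -121.4] [22.3 82. ] rect [array([ 459.1, -121.2]), array([68.1, 18. ]), np.float64(11.3)]
```

View pics/c12.png

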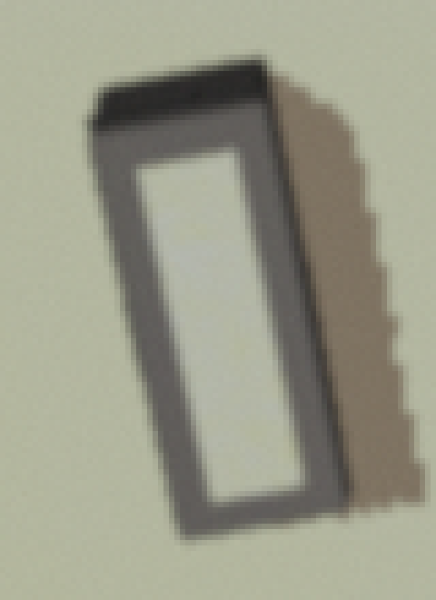

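Run:
```python
from fit import *
o,im,m=load('w12')
P=ray([(297.1,237.4),(329,233.2),(343.7,308.6),(313.6,314)],o,m,.034)[:,:2]*1000
print(P.round(1),P.mean(0),[np.linalg.norm(P[i]-P[i-1]).round(1) for i in range(4)], np.degrees(np.arctan2(*((P[0]+P[1]-P[2]-P[3])[::-1]))))
o2,im2,m2=load('scene0'); print(proj([(.4592,-.1212,.034)],o2,m2))
```

```text
[[ 499.2  -98.3]
 [ 503.5 -129.7]
 [ 421.6 -145.7]
 [ 415.4 -114.2]] [ 459.933305   -121.94851365] [np.float64(85.3), np.float64(31.6), np.float64(83.4), np.float64(32.1)] 10.884157020991347
[[302.23308029 218.58510531]]
```

step_arm:
  xyz:
    - [-20,0,0]
    - [-40,0,0]
    - [-60,0,-20]
    - [-69,0,-50]
    - [-69,0,-90]
    - [-69,0,-130]
    - [-69,0,-140]
    - [-69,0,-140]
  spin: [0,0.1,0.2,0.2,0.2,0.2,0.2,0.2]
  fingers: [100,100,100,100,100,100,100,100]

```text
time_s: 18.4
eef_pos: [0.459, -0.1207, 0.0982]
eef_rot: [0.546, 0.448, 0.548, -0.448]
wrist_force: [-0.6, -0.0, -0.1]
opening: 1.005
```

Run:
```python
from h import *
o,im,m=snap('wrist','w13'); print(o['time_s'],np.round(o['eef_pos'],4),o['opening'],R(o['eef_rot'])[:,1])
```

```text
18.4 [ 0.459  -0.1207  0.0982] 1.0048308063899178 [ 0.98028192  0.19758621 -0.00265311]
```

View pics/w13.png

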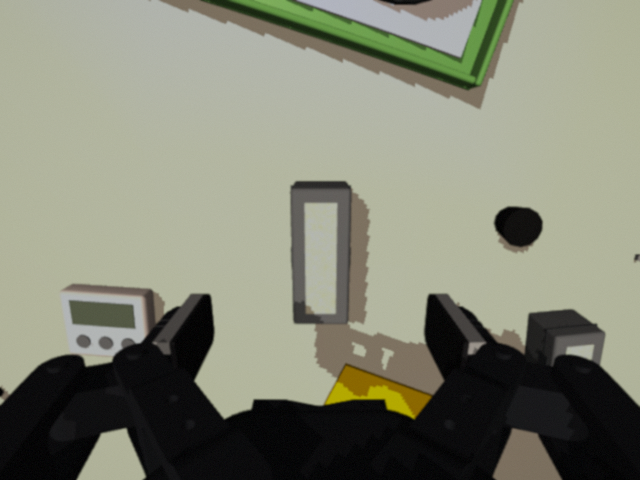

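The box is aligned: columns 291–351, upright, with a measured size of 84×32 mm. The timer and short box are over 90 mm away, clear of the fingers. Descending.

step_arm:
  xyz:
    - [0,0,-20]
    - [0,0,-40]
    - [0,0,-56]
    - [0,0,-67]
    - [0,0,-73]
    - [0,0,-75]
    - [0,0,-75]
  spin: [0,0,0,0,0,0,0]
  fingers: [100,100,100,100,100,100,100]

```text
time_s: 19.15
eef_pos: [0.46, -0.1213, 0.0249]
eef_rot: [0.548, 0.448, 0.547, -0.448]
wrist_force: [0.9, -0.6, 0.1]
opening: 0.999
```

step_arm:
  xyz:
    - [0,0,0]
    - [0,0,0]
    - [0,0,0]
    - [0,0,0]
    - [0,0,0]
    - [0,0,0]
    - [0,0,0]
    - [0,0,0]
  spin: [0,0,0,0,0,0,0,0]
  fingers: [15,15,15,15,15,15,15,15]

```text
time_s: 19.95
eef_pos: [0.46, -0.1213, 0.0249]
eef_rot: [0.548, 0.448, 0.547, -0.448]
wrist_force: [-0.3, 0.8, 5.9]
opening: 0.385
```

step_arm:
  xyz:
    - [0,0,10]
    - [0,0,30]
    - [0,0,70]
    - [0,0,110]
    - [0,0,140]
    - [0,0,140]
  spin: [0,0,0,0,0,0]
  fingers: [15,15,15,15,15,15]

```text
time_s: 20.55
eef_pos: [0.462, -0.1223, 0.1692]
eef_rot: [0.55, 0.448, 0.544, -0.447]
wrist_force: [1.1, -0.2, -1.3]
opening: 0.378
```

Run:
```python
from h import *
o,im,m=snap('wrist','w14'); print(o['time_s'],np.round(o['eef_pos'],4),o['opening'],o['wrist_force'],np.round(o['q'],2))
```

```text
20.55 [ 0.462  -0.1223  0.1692] 0.37838439491493553 [ 1.14057296 -0.18225589 -1.25315383] [-0.51  0.04  1.92  0.    1.17  0.86]
```

View pics/w14.png

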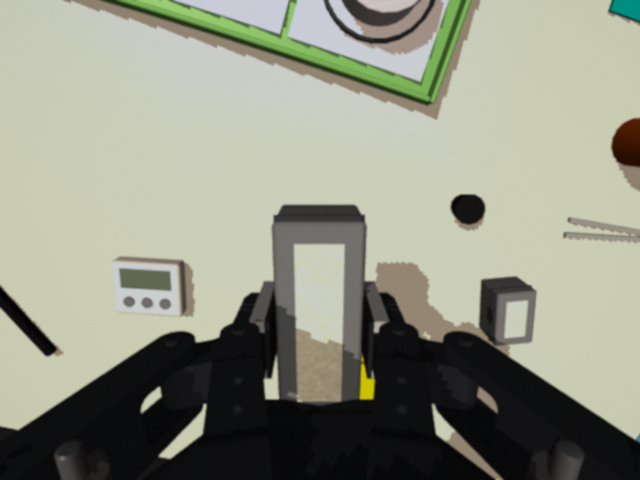

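The box is held. I'll carry it over the oblong seat, turning 1.27 rad on the way.

step_arm:
  xyz:
    - [10,5,0]
    - [30,15,0]
    - [54,27,0]
    - [78,39,0]
    - [102,51,0]
    - [126,64,0]
    - [150,76,0]
    - [172,88,0]
    - [190,97,0]
    - [200,102,0]
  spin: [0.1,0.23,0.36,0.49,0.62,0.75,0.88,1.01,1.14,1.27]
  fingers: [15,15,15,15,15,15,15,15,15,15]

```text
time_s: 21.6
eef_pos: [0.6592, -0.0178, 0.1616]
eef_rot: [0.705, 0.034, 0.708, -0.034]
wrist_force: [0.2, -0.4, -0.7]
opening: 0.386
```

step_arm:
  xyz:
    - [0,0,-10]
    - [0,0,-40]
    - [0,0,-70]
    - [0,0,-90]
    - [0,0,-100]
    - [0,0,-100]
    - [0,0,-100]
  spin: [0,0,0,0,0,0,0]
  fingers: [15,15,15,15,15,15,15]

```text
time_s: 22.3
eef_pos: [0.6594, -0.0193, 0.0645]
eef_rot: [0.706, 0.037, 0.706, -0.037]
wrist_force: [0.0, -0.5, -0.3]
opening: 0.385
```

Run:
```python
from h import *
o,im,m=snap('wrist','w15'); print(o['time_s'],np.round(o['eef_pos'],4),o['opening'],o['wrist_force'],np.round(o['q'],2),R(o['eef_rot'])[:,1])
_,im,_=snap('scene','s15')
c=cv2.resize(im[220:380,180:380],(750,600),interpolation=cv2.INTER_CUBIC)
cv2.imwrite('pics/c15.png',c[:,:,::-1])
```

```text
22.3 [ 0.6594 -0.0193  0.0645] 0.3847701640878326 [ 0.01649079 -0.5403434  -0.30059363] [-0.21  0.56  1.49 -0.    1.09 -0.11] [ 1.03190702e-01  9.94661590e-01 -1.59236807e-05]
```

View pics/w15.png

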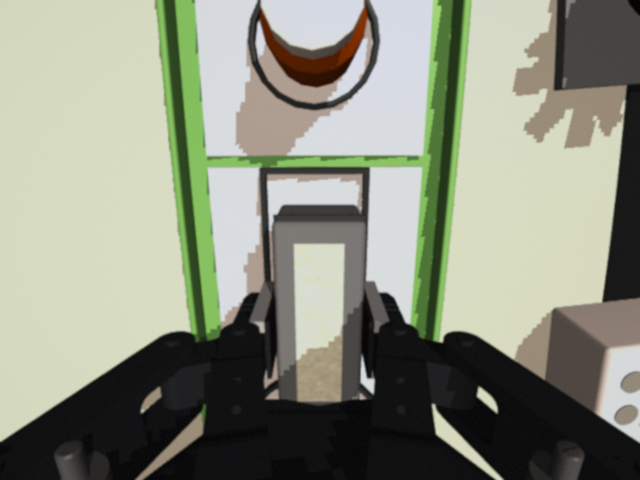

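View pics/c15.png

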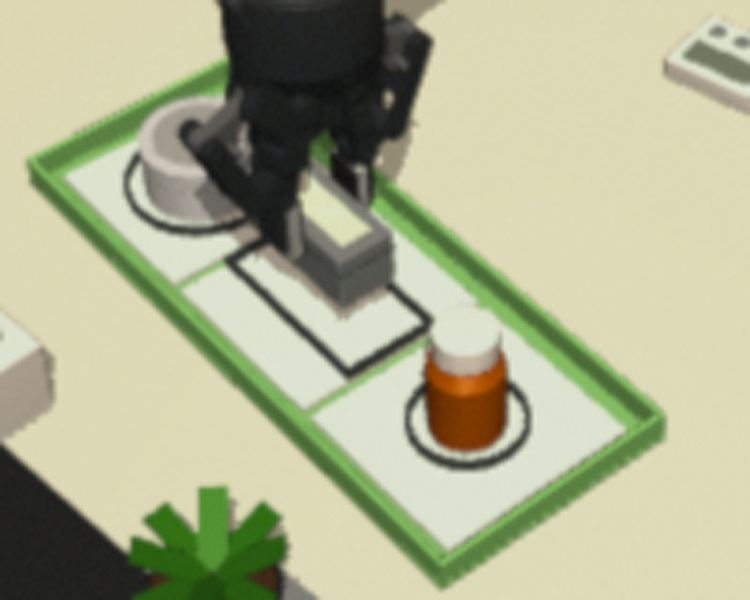

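Run:
```python
from h import *
o,im,m=load('w15')
print(ray([(316,174)],o,m,.013).round(4), 'box far top',ray([(319,220)],o,m,.0645-.024+.034).round(4),'far bottom',ray([(319,205)],o,m,.0645-.024).round(4))
print('expected rim far inner', np.array([.659,-.019])+.05*np.array([.099,.995]))
```

```text
[[0.6652 0.0308 0.013 ]] box far top [[0.6657 0.0215 0.0745]] far bottom [[0.6656 0.0201 0.0405]]
expected rim far inner [0.66395 0.03075]
```

The box is aligned to within 2 mm, with 8 mm of slack each side. Lowering.

step_arm:
  xyz:
    - [0,1,-10]
    - [0,1,-18]
    - [0,1,-24]
    - [0,1,-28]
    - [0,1,-30]
    - [0,1,-30]
    - [0,1,-30]
  spin: [0,0,0,0,0,0,0]
  fingers: [15,15,15,15,15,15,15]

```text
time_s: 23.1
eef_pos: [0.6596, -0.018, 0.0344]
eef_rot: [0.706, 0.036, 0.706, -0.036]
wrist_force: [-0.0, -0.3, -1.4]
opening: 0.382
```

step_arm:
  xyz:
    - [0,0,-1]
    - [0,0,-1]
    - [0,0,-1]
  spin: [0,0,0]
  fingers: [15,15,15]

```text
time_s: 23.4
eef_pos: [0.6595, -0.018, 0.0334]
eef_rot: [0.706, 0.036, 0.706, -0.036]
wrist_force: [0.3, -0.8, -0.6]
opening: 0.386
```

step_arm:
  xyz:
    - [0,0,-1]
    - [0,0,-1]
    - [0,0,-1]
  spin: [0,0,0]
  fingers: [15,15,15]

```text
time_s: 23.7
eef_pos: [0.6594, -0.018, 0.0322]
eef_rot: [0.706, 0.036, 0.706, -0.036]
wrist_force: [0.8, -0.2, -1.9]
opening: 0.384
```

Run:
```python
from h import *
o,im,m=snap('wrist','w16'); print(o['time_s'],np.round(o['eef_pos'],4),o['opening'],o['wrist_force'])
```

```text
23.7 [ 0.6594 -0.018   0.0322] 0.38418094546424736 [ 0.75111916 -0.20323523 -1.94204846]
```

View pics/w16.png

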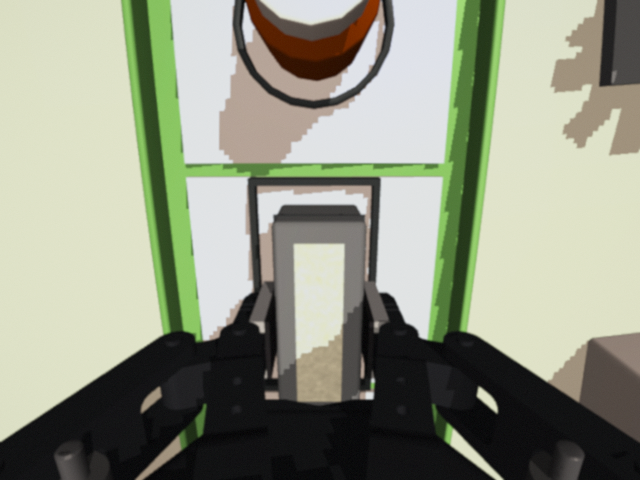

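The box is inside the rim all round. Down 1 mm at a time to contact.

step_arm:
  xyz:
    - [0,0,-1]
    - [0,0,-1]
    - [0,0,-1]
  spin: [0,0,0]
  fingers: [15,15,15]

```text
time_s: 24.05
eef_pos: [0.6596, -0.018, 0.0319]
eef_rot: [0.706, 0.036, 0.706, -0.036]
wrist_force: [-3.2, -0.4, 5.0]
opening: 0.383
```

step_arm:
  xyz:
    - [0,0,0]
    - [0,0,0]
  spin: [0,0]
  fingers: [15,15]

```text
time_s: 24.25
eef_pos: [0.6596, -0.0181, 0.0319]
eef_rot: [0.706, 0.036, 0.706, -0.036]
wrist_force: [-3.0, 0.2, 5.8]
opening: 0.383
```

The box is in contact with the floor at about 6 N. Releasing and retreating.

step_arm:
  xyz:
    - [0,0,0]
    - [0,0,0]
    - [0,0,0]
    - [0,0,0]
    - [0,0,0]
  spin: [0,0,0,0,0]
  fingers: [44,50,56,65,65]

```text
time_s: 24.75
eef_pos: [0.6594, -0.018, 0.0311]
eef_rot: [0.706, 0.036, 0.706, -0.036]
wrist_force: [0.2, 0.6, -0.5]
opening: 0.648
```

step_arm:
  xyz:
    - [0,0,10]
    - [0,0,30]
    - [0,0,60]
    - [0,0,100]
    - [0,0,140]
    - [-40,0,180]
    - [-80,0,210]
    - [-120,0,220]
    - [-150,0,220]
    - [-150,0,220]
  spin: [0,0,0,0,0,-0.1,-0.2,-0.3,-0.4,-0.4]
  fingers: [65,65,65,65,100,100,100,100,100,100]

```text
time_s: 25.75
eef_pos: [0.5067, -0.0176, 0.2527]
eef_rot: [0.685, 0.176, 0.684, -0.177]
wrist_force: [0.2, 0.3, -0.5]
opening: 1.0
```

step_arm:
  xyz:
    - [0,0,0]
    - [0,0,0]
    - [0,0,0]
    - [0,0,0]
    - [0,0,0]
    - [0,0,0]
    - [0,0,0]
    - [0,0,0]
  spin: [-0.15,-0.3,-0.45,-0.6,-0.75,-0.9,-1.05,-1.05]
  fingers: [100,100,100,100,100,100,100,100]

```text
time_s: 26.55
eef_pos: [0.51, -0.0181, 0.2517]
eef_rot: [0.505, 0.496, 0.504, -0.495]
wrist_force: [-0.1, 0.2, -0.5]
opening: 1.001
```

Run:
```python
from h import *
o,im,m=snap('wrist','w17'); print(o['time_s'],np.round(o['eef_pos'],4),o['opening'],o['wrist_force'])
_,im,_=snap('scene','s17')
c=cv2.resize(im[220:380,180:380],(750,600),interpolation=cv2.INTER_CUBIC)
cv2.imwrite('pics/c17.png',c[:,:,::-1])
```

```text
26.55 [ 0.51   -0.0181  0.2517] 1.001076004656083 [-0.09659601  0.16349931 -0.48253514]
```

View pics/w17.png

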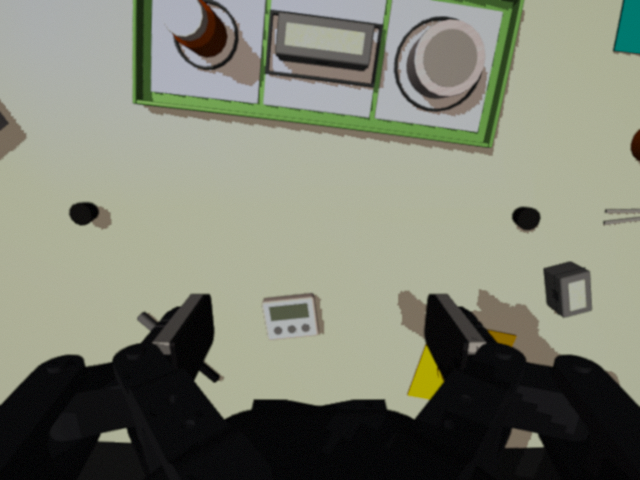

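View pics/c17.png

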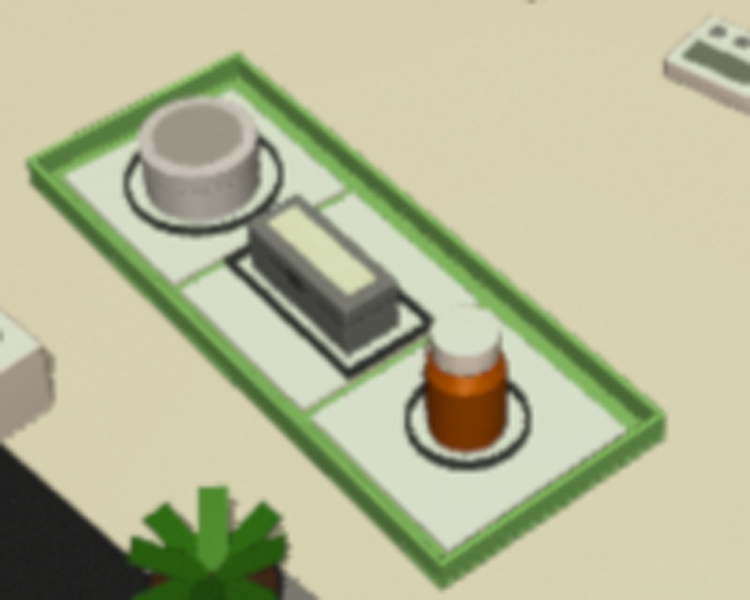

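View pics/s17.png

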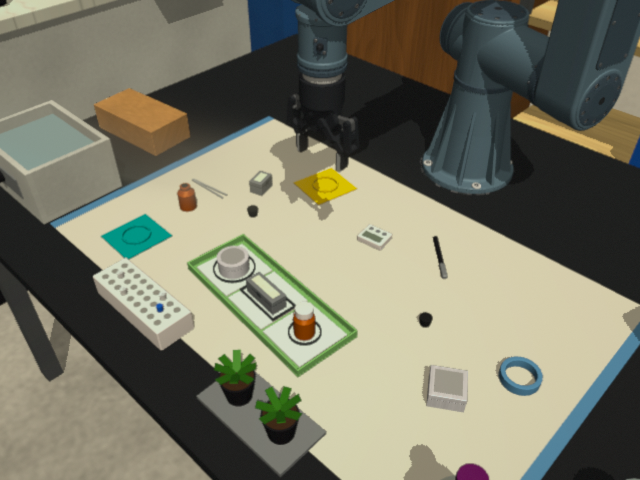

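In the scene view, tin, box and bottle stand in their rims at about (234,262), (266,291) and (304,322). The look-alikes are unmoved. One numeric check, then hand in.

Run:
```python
from fit import *
o,im,m=load('s17'); a=im.astype(int); g=a.mean(2)
# tin label centre in crop (198,140)/3.75+ (180,220); cap centre (465,330); box strip (323,250)
for n,px,z in (('tin',(204/3.75+180,133/3.75+220),.041),('cap',(467/3.75+180,331/3.75+220),.073),('box',(323/3.75+180,250/3.75+220),.041)):
    print(n,(ray([px],o,m,z)*1000).round(1))
from bench import hand_in; hand_in()
```

```text
tin [[ 642.5 -129.7   41. ]]
cap [[668.5  93.2  73. ]]
box [[658.3 -19.3  41. ]]
the job is handed in; nothing more can be done
```

I placed the capped bottle, then the round tin, then the long box in their seats, and handed the job in at about 26.6 s of the 96 s allowed. No verdict was reported. Each one was lowered in small steps until it touched the floor of its seat (about 6–8 N measured) before I opened the fingers.

**Last checks:** In the final scene picture all three stand upright inside their rims. Measured centres against the seat centres:

| Object | Measured (mm) | Seat (mm) | Offset |
|---|---|---|---|
| Capped bottle | (668.5, 93) | (670, 92) | about 2 mm |
| Round tin | (642.5, -130) | (648, -130) | about 5.5 mm |
| Long box | (658, -19) | (659, -19) | about 1 mm |

The tin's offset comes from one hand-picked pixel and is within its 8 mm slack. The open bottle, square tin and short box look unmoved in the before and after pictures; I did not measure them.

**What disagreed:** The top camera read about 6 mm low in x compared with the other two, which agreed with each other to about 1 mm on the seats, so I did not use it for positions.

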